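Complete the ankle-joint kit tray and hold it out level

TASK

The kit tray for a prosthetic ankle still lacks two axle pins: carry on its row of holes from the short pin already standing in the first hole, by moving the medium pin from the drilled wooden stand into the middle hole and then the long pin into the last hole, each right down to the bottom of its hole (the spare short pin stays in the stand). Then pick up the tray without letting the loose steel ball roll out of its shallow pocket and bring it over the black rubber mat. Finish still holding the tray there, level and still, about 10 cm above the middle of the mat, for a colleague to take from you, and leave everything else on the bench where it is.

Things in the scene. Friction and masses are not known exactly. Their poses are not given: they have to be found in the camera images.
- kit_tray: white plastic tray, 200 (x) by 130 (y) by 22 mm, 0.4 to 0.6 kg (full 0.84), flat on the bench left or right of the stand. Origin: centre of underside. Handle above its middle, along x: aluminium bar 160 mm long, 16 wide, 14 tall, its centre 76 mm above the underside, posts at x = -72 and 72 mm. Three holes in a row at its -y side, ball pocket at +y. Balance point within 10 mm of the bar's middle
- tray_hole1 (a point): centre of the bottom of the first hole, at x = -52, y = -45, z = 6 mm in the tray. All three holes are alike: blind, 16.5 mm across, 16 mm deep, mouths in the tray's top face. The short pin already stands in this one
- tray_hole2 (a point): centre of the bottom of the middle hole, at x = 0, y = -45, z = 6 mm in the tray: for the medium pin
- tray_hole3 (a point): centre of the bottom of the last hole, at x = 52, y = -45, z = 6 mm in the tray: for the long pin
- tray_pocket (a point): where the ball's centre lies in the middle of its pocket: x = 0, y = 40, z = 32 mm in the tray. The pocket is a flat round recess 34 mm across, only 2 mm deep: the ball rolls about 10 mm to any side in it and leaves it when the tray is tipped by about 30 degrees or jerked
- ankle_ball_center (a point): centre of the loose steel ball, 24 mm across, 57 g, that lies in the tray's pocket
- pin_first: short steel axle pin, 14 mm across, 38 mm long, that already stands in the tray's first hole and stays there. Origin: centre of its lower end; z along the pin
- pin_medium: medium steel axle pin, plain and round, 14 mm across, 50 mm long, 60 g. Origin: centre of its lower (slightly chamfered) end; z along the pin. It stands upright in one of the stand's three holes, standing out 34 mm above the stand
- pin_long: long steel axle pin, like the medium one but 64 mm long, 77 g; it stands out 48 mm above the stand. Origin and axis alike
- pin_spare: spare short axle pin, 14 mm across, 38 mm long, standing in the stand (22 mm stand out of it); stays there
- pin_stand: fixed light wooden block, 150 mm (its x) by 44 mm (its y) by 22 mm high. Origin: centre of its underside. Three blind holes 16.5 mm across, 16 mm deep, at x = -48, 0 and +48 mm on its middle line; the three pins stand in them in any order, their lower ends 6 mm above the bench
- mat: fixed black ribbed rubber mat, 220 by 150 mm, 2 mm thick with low ribs, flat on the bench, on the other side of the stand from the tray. Origin: centre of its underside, at bench height
- adapter: bystander: small aluminium pyramid adapter (42 mm disc, 36 mm high with its square steel stud), on the robot's side of the stand. Origin: its underside
- tape_roll: bystander: white roll of tape lying flat, 92 mm across, 25 mm high, towards the far side. Origin: its underside
- screwdriver: bystander: screwdriver lying on the bench towards the far side. Origin: its underside
- glue_bottle: bystander: blue glue bottle, 56 mm across, with a long spout, 165 mm high, on the right. Origin: its underside
- rivet_jar: bystander: glass jar with a steel lid, 64 mm across, 70 mm high, at the left. Origin: its underside
- mallet: bystander: white-faced mallet with a wooden handle, lying at the right, 40 mm high. Origin: its underside
- caliper: bystander: steel caliper lying flat, towards the far left. Origin: its underside
There are look-alikes about, which are no part of the job. Leave any green look-alike of the pin_stand alone.

How it is judged:
On the way, in this order (a step that is already met when the one before it is completed fails the run):
1. the medium pin stands at the bottom of the middle hole, let go (distance between pin_medium and tray_hole2 below 0.006 m and angle between the z axis of pin_medium and the z axis of kit_tray, either way round below 0.25 rad and contact force between the fingers and pin_medium below 0.1 N), for 0.2 s.
2. the long pin stands at the bottom of the last hole, let go (distance between pin_long and tray_hole3 below 0.006 m and angle between the z axis of pin_long and the z axis of kit_tray, either way round below 0.25 rad and contact force between the fingers and pin_long below 0.1 N), for 0.2 s.
3. the gripper has lifted the tray clear of the bench (height (world z) of kit_tray above 0.04 m and contact force between the fingers and kit_tray above 2 N), for 0.2 s.
At the end, for the whole second after the job is handed in: The fingers alone hold the tray: underside 60 to 160 mm above the bench, middle within 50 mm of the mat's, tilt under 0.10 rad, still (30 mm/s, 0.2 rad/s); ball in its pocket (within 15 mm of its middle); short, medium, long pins in holes 1, 2, 3 (within 6 mm of the bottom, 0.25 rad of upright) (height (world z) of kit_tray between 0.06 and 0.16 m and horizontal distance between kit_tray and mat below 0.05 m and angle between kit_tray's own z axis and vertical below 0.1 rad and linear speed of kit_tray below 0.03 m/s and angular speed of kit_tray below 0.2 rad/s and contact force between the fingers and kit_tray above 2 N and contact force between kit_tray and mat below 0.1 N and contact force between kit_tray and pin_stand below 0.1 N and contact force between kit_tray and pin_spare below 0.1 N and distance between ankle_ball_center and tray_pocket below 0.015 m and distance between pin_first and tray_hole1 below 0.006 m and angle between the z axis of each of pin_first, pin_medium, pin_long and the z axis of kit_tray, either way round below 0.25 rad and distance between pin_medium and tray_hole2 below 0.006 m and distance between pin_long and tray_hole3 below 0.006 m); the arm keeps its last pose, push and grip.
It fails at once if the ball leaves its pocket (its centre more than 18 mm from the pocket's middle) (distance between ankle_ball_center and tray_pocket above 0.018 m).
It fails at once if the short pin in the tray comes out of its hole (moves more than 15 mm from the hole's bottom) (distance between pin_first and tray_hole1 above 0.015 m).
It fails at once if the spare pin is taken or knocked out of the stand (moved more than 12 mm) (distance of pin_spare from where it was at the start of the episode above 0.012 m).
It fails at once if a bystander is disturbed (moved more than 30 mm) (distance of any of adapter, tape_roll, screwdriver, glue_bottle, rivet_jar, mallet, caliper from where it was at the start of the episode above 0.03 m).
It also fails if it takes over 69 s, if anything falls off the work surface, if the arm or the gripper's body presses on something with over 40 N, if the wrist force passes 120 N, or if a joint passes its speed limit or range.

ROBOT

A 6-joint arm with a two-finger parallel gripper is mounted at the origin on the work surface. World frame = base frame: x ahead of the robot, y to its left, z up, the work surface at z = 0. Lengths are in m, angles in rad, forces in N, time in s.
With the tool pointing down it reaches from about 0.375 to 0.9 m from the base axis. Payload 3.1 kg.
Tool frame: the origin (TCP) lies midway between the tips of the shut fingers; the grasp point (between the pads) lies 19 mm behind it; z points along the fingers, y is the line along which they close (so a half turn about z gives the same grasp; the last joint's range is limited). The gripper opens to 85 mm and grips with 20 to 120 N. Pads are 22 mm wide; open, the fingers measure 114 mm over their backs; the gripper's body (76 mm by 85 mm) begins 54 mm behind the grasp point. The pads swing forward as they close: fully open they stand 13 mm farther back than shut.
Start: joints at [1.101, 0.527, 1.433, -0, 1.181, -0.178], TCP at [0.179, 0.599, 0.231] pointing down, gripper open.
Joint ranges: [-3.08, 3.08], [-0.75, 2.2], [0.22, 2.44], [-1.43, 4.57], [0, 2.65], [-2.85, 2.85]. Speed limits (rad/s): [2.79, 2.79, 3.14, 3.14, 3.14, 3.14].

INTERFACE

Orientations are given as a unit quaternion [x, y, z, w].
In Python, from station import manip gives the robot as it stands. The module is installed in compiled form; this text tells all that it offers.
- The arm moves only by the tool apply_moves, never from a script. Its arguments are lists of equal length, an entry for each row: "claw": the gripper's target within -1 to 1 (fully open at 1, half-way at 0, shut at -1); "travel": the shift along the tool's x, y, z scaled (see below), a list of three; "turn": the turn, a rotation vector about the tool's x, y, z scaled (see below), a list of three. In form: {"claw": [claw, ...], "travel": [[dx, dy, dz], ...], "turn": [[rx, ry, rz], ...]}. A call has 1 to 5 rows; each row is the pose to reach, as a shift and turn from the pose commanded when the call began, along the tool's axes at that moment, turning the shorter way round; what a row does not reach only later rows make up. The controller multiplies each number of a shift by 800 mm and each number of a turn by 180 degrees. A row lasts 1/12 s, in which the tool goes at most 41.7 mm and 7.16 degrees, less where a joint would pass 70% of its speed; a pose out of reach is approached as far as the arm can. A call with a number of a shift or a turn outside -1 to 1 is refused whole. A call with a gripper value outside its range is refused whole. The fingers move at their own pace and stop on an object; "newtons" is the grip in N (left out, the last holds). Time passes only in rows, so rows that repeat a pose let the fingers close. It gives the time, the measured TCP pose, the force, the opening and the grip force at its end, in the units of the state.
- manip.sense(): the state, without advancing time (a new reading comes with each control period).
- manip.snapshot(name): name is "scene" or "top" or "wrist"; returns a dict with "pixels" (384x512x3 uint8, red, green, blue), "depth" (384x512 float32, m along the optical axis (not along the pixel's ray), 0 where there is no reading), "intrinsics" (3x3 intrinsics, pixels), "R" (3x3) and "t" (3): a world point X has camera coordinates R X + t. Camera axes: x right, y down, z forward; pixel columns grow to the right and rows downward; lengths in m; the calibration is good to about 2 mm. A picture is of the moment at which its call begins.
- manip.sign_off(): hands the job in; it is judged then, once.
The state is a dict: "t": time; "q": joint angles; "qd": joint speeds; "tau": joint torques, N m; "tcp_pos": TCP position; "tool_rot": TCP orientation; "force": force on the tool from outside, world axes, zero at the start; "ft_torque": the same for the moment, N m; "finger_gap": opening from 0.0 (shut) to 1.0 (fully open); "gripper_force": force on a finger pad.
Only numpy, scipy, OpenCV 4.12 (cv2) and the standard library are available. Lean on these libraries where they do the work, as an engineer would, in place of code of your own. Each camera call takes 0.05 s, during which the arm holds its last target. There are 200 camera calls.

## Working session

There is one attempt and no reset: what is moved stays moved. The work goes in short steps, Python scripts to look and compute and a tool call to move; the robot and the scene stay as the last step left them, time stands still between calls to the robot, and variables do not carry over. Pictures are saved under pics/ and viewed, at most 13 in all, crops included, and the job is handed in when it is done.

Besides the shell and the picture viewer there is one more tool, called after "Emit:" in YAML: its name, and indented under it one key for each argument. apply_moves: Moves the arm, as the interface text tells. Shifts and turns lie within -1 to 1; 1 stands for 800 mm of shift or 180 degrees of turn. Its arguments: {"type":"object","properties":{"claw":{"type":"array","items":{"type":"number"}},"travel":{"type":"array","items":{"type":"array","items":{"type":"number"}}},"turn":{"type":"array","items":{"type":"array","items":{"type":"number"}}},"newtons":{"type":"number"}},"required":["claw","travel","turn"]}

```bash
mkdir -p pics; cat > h.py <<'E'
import numpy as np, cv2
from station import manip
def snap(n, f=None):
    s=manip.snapshot(n); s={k:np.array(v) for k,v in s.items()}
    np.savez('last_%s.npz'%n,**s)
    if f: cv2.imwrite('pics/'+f, s['pixels'][:,:,::-1])
    return s
def cloud(s):
    K=s['intrinsics'];d=s['depth'];v,u=np.mgrid[:d.shape[0],:d.shape[1]]
    P=np.stack([(u-K[0,2])/K[0,0]*d,(v-K[1,2])/K[1,1]*d,d],-1)
    W=(P-s['t'])@s['R']; W[d==0]=np.nan
    return W
E
python3 - <<'E'
from h import *
a=snap('scene')['pixels'];b=snap('top','top0.png')
cv2.imwrite('pics/scene0.png',a[:,:,::-1])
print(manip.sense())
E
```

```text
{'t': 0.1, 'q': array([ 1.10149629e+00,  5.28378933e-01,  1.43377985e+00, -5.37859625e-06,
        1.18142572e+00, -1.78520309e-01]), 'qd': array([ 0.00137621, -0.00235478, -0.00385113, -0.00152115, -0.00165967,
        0.00021334]), 'tau': array([-1.80527218e-04, -4.43309963e+01, -1.78586912e+01, -2.02330657e-04,
        3.84217667e-03, -5.60028951e-06]), 'tcp_pos': array([0.17887202, 0.59817481, 0.23042616]), 'tool_rot': array([ 1.44877109e-01,  9.89449156e-01, -9.44925196e-04, -3.14620721e-04]), 'force': array([ 0.22986189, -0.76492284,  0.85087425]), 'ft_torque': array([-0.00542928, -0.02954603,  0.01773508]), 'gripper_force': 0.0, 'finger_gap': 1.0016240191001655}
```

View pics/top0.png

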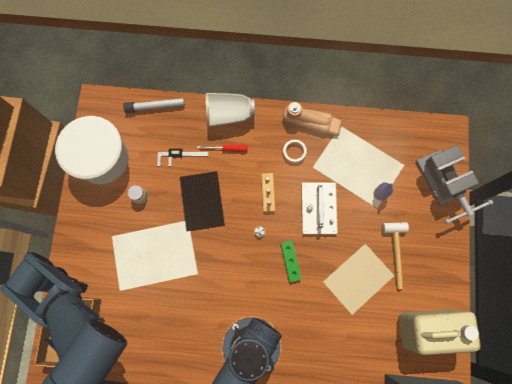

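View pics/scene0.png

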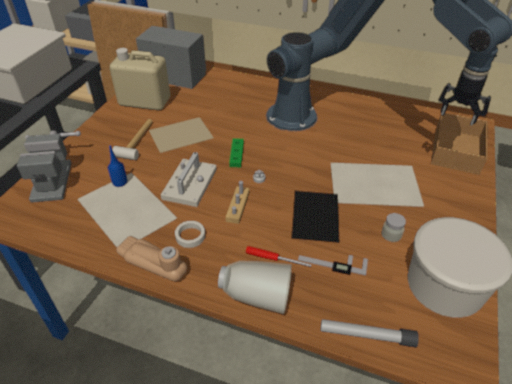

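The top view shows the wooden stand at (268,193), a green look-alike block at (290,261), the tray at (320,209) with its handle running up-down, the mat at (202,201) and the adapter at (260,232). The scene view agrees: stand (238,203), green block (236,152), tray (189,181). I choose the wooden stand with the pins in it. Next come measurements and a close crop.

```bash
python3 - <<'E'
from h import *
s=dict(np.load('last_top.npz'));W=cloud(s);I=s['pixels']
print(s['R'],s['t'],s['intrinsics'])
def reg(n,u0,u1,v0,v1,z0,z1):
    w=W[v0:v1,u0:u1].reshape(-1,3);m=(w[:,2]>z0)&(w[:,2]<z1);p=w[m]
    r=cv2.minAreaRect((p[:,:2]*1000).astype(np.float32))
    print(n,m.sum(),p.mean(0).round(4),'rect',np.round(r[0],1),np.round(r[1],1),round(r[2],1))
reg('traytop',295,345,175,245,.015,.03)
reg('handle',295,345,175,245,.07,.10)
reg('stand',255,280,168,218,.014,.03)
for k,(a,b) in {'p1':(174,185),'p2':(186,198),'p3':(199,212)}.items(): 
    w=W[a:b,258:278]; i=np.unravel_index(np.nanargmax(w[...,2]),w.shape[:2]); print(k,w[i].round(4)); 
reg('pins',255,280,168,218,.035,.09)
m=(I.max(2)<60); m[:160]=0;m[240:]=0;m[:,:175]=0;m[:,230:]=0
p=W[m]; p=p[p[:,2]<.02]; print('mat',p.mean(0),cv2.minAreaRect((p[:,:2]*1000).astype(np.float32)))
c=I[160:245,245:350]; cv2.imwrite('pics/crop0.png',cv2.resize(c[:,:,::-1],None,fx=7,fy=7,interpolation=cv2.INTER_CUBIC))
E
```

```text
[[ 8.88047159e-02 -9.96048961e-01  4.36176453e-04]
 [-9.72838926e-01 -8.68293459e-02 -2.14581192e-01]
 [ 2.13771246e-01  1.86314924e-02 -9.76706057e-01]] [-0.0400687   0.56335548  1.68489587] [[460.26480369   0.         261.87068909]
 [  0.         460.26480369 192.45074985]
 [  0.           0.           1.        ]]
traytop 1327 [ 0.5287 -0.2107  0.0221] rect [ 533.2 -212.3] [198.1 130.9] 4.8
handle 197 [ 0.5334 -0.2115  0.0825] rect [ 533.9 -212. ] [160.9  17. ] 4.9
stand 370 [ 0.5759 -0.0105  0.022 ] rect [573.   -8.4] [160.7  49.4] 8.1
p1 [ 0.6302 -0.      0.0459]
p2 [ 0.5724 -0.0087  0.0593]
p3 [ 0.5273 -0.0237  0.0781]
pins 41 [ 0.5703 -0.0118  0.0548] rect [579.2 -14.1] [109.   19.5] 4.9
mat [0.52822178 0.24325385 0.00219446] ((524.4188842773438, 244.30746459960938), (216.84970092773438, 142.7733917236328), 14.4675874710083)
```

View pics/crop0.png

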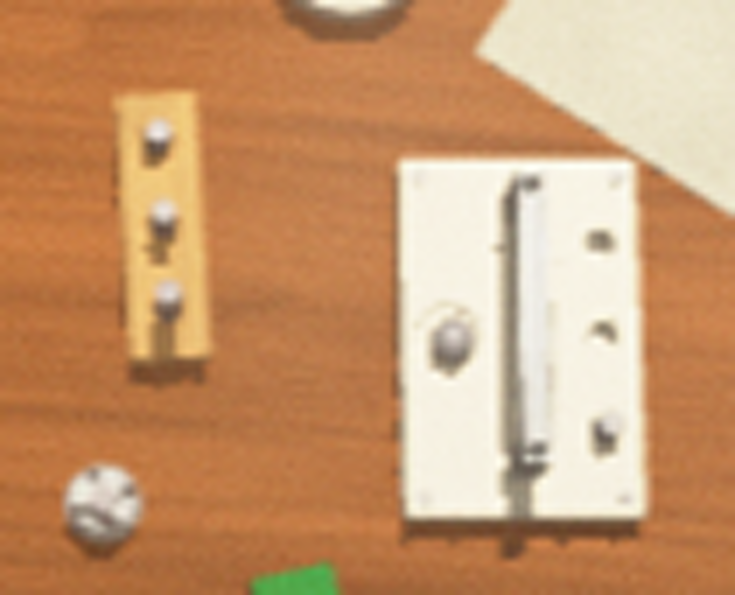

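The crop shows three pins on the wooden stand: far one (157,132), middle (163,215), near (168,295). On the tray are the ball (453,340), the handle (532,320) and the short pin in the near hole (605,430), with empty holes at (605,330) and (600,240). Depth gives pin tops of about 44 (far, spare), 57 (middle, medium) and 75 mm (near, long), which fits. So tray +x is about world +x and its yaw is about 5°.

```bash
cat >> h.py <<'E'
from scipy.spatial.transform import Rotation as Ro
def to(p,yaw,st=None):
    """scaled travel/turn from the measured pose to tool-down p with closing line at yaw(deg) from world y"""
    st=st or manip.sense(); R0=Ro.from_quat(st['tool_rot'])
    a=np.radians(yaw); y=np.array([-np.sin(a),np.cos(a),0]); z=np.array([0,0,-1.]); R1=Ro.from_matrix(np.stack([np.cross(y,z),y,z],1))
    d=R0.inv().apply(np.array(p)-st['tcp_pos']); r=(R0.inv()*R1).as_rotvec()
    print('t',round(st['t'],2),'tcp',st['tcp_pos'].round(4),'travel',(d/.8).round(5),'turn',(r/np.pi).round(5), 'gap',round(st['finger_gap'],3),'F',st['force'].round(1),'g',round(st['gripper_force'],1))
E
python3 - <<'E'
from h import *
to([.56,-.02,.25],5)
E
```

```text
t 0.1 tcp [0.1789 0.5982 0.2304] travel [-0.67794 -0.60374 -0.02352] turn [-0.0006  -0.00023 -0.12034] gap 1.002 F [ 0.2 -0.8  0.9] g 0.0
```

Emit:
apply_moves:
  claw: [1,1,1,1,1]
  travel:
    - [-0.17,-0.151,-0.006]
    - [-0.17,-0.151,-0.006]
    - [-0.17,-0.151,-0.006]
    - [-0.17,-0.151,-0.006]
    - [-0.17,-0.151,-0.006]
  turn:
    - [0,0,0]
    - [0,0,0]
    - [0,0,0]
    - [0,0,0]
    - [0,0,0]

```text
t: 0.52
tcp_pos: [0.276, 0.4398, 0.2357]
tool_rot: [0.146, 0.989, -0.002, -0.0]
force: [-0.3, -0.1, 0.5]
finger_gap: 1.006
gripper_force: 0.0
```

Emit:
apply_moves:
  claw: [1,1,1,1,1]
  travel:
    - [-0.17,-0.151,-0.006]
    - [-0.17,-0.151,-0.006]
    - [-0.17,-0.151,-0.006]
    - [-0.17,-0.151,-0.006]
    - [-0.17,-0.151,-0.006]
  turn:
    - [0,0,0]
    - [0,0,0]
    - [0,0,0]
    - [0,0,0]
    - [0,0,0]

```text
t: 0.93
tcp_pos: [0.3726, 0.2856, 0.2409]
tool_rot: [0.147, 0.989, -0.001, 0.001]
force: [-0.3, 1.0, 0.5]
finger_gap: 1.002
gripper_force: 0.0
```

Emit:
apply_moves:
  claw: [1,1,1,1,1]
  travel:
    - [-0.17,-0.151,-0.006]
    - [-0.17,-0.151,-0.006]
    - [-0.17,-0.151,-0.006]
    - [-0.17,-0.151,-0.006]
    - [-0.17,-0.151,-0.006]
  turn:
    - [0,0,0]
    - [0,0,0]
    - [0,0,0]
    - [0,0,0]
    - [0,0,0]

```text
t: 1.35
tcp_pos: [0.4693, 0.1304, 0.2459]
tool_rot: [0.147, 0.989, -0.001, 0.002]
force: [-0.3, 0.8, 0.6]
finger_gap: 1.001
gripper_force: 0.0
```

Emit:
apply_moves:
  claw: [1,1,1,1,1]
  travel:
    - [-0.167,-0.15,-0.006]
    - [-0.167,-0.15,-0.006]
    - [-0.167,-0.15,-0.006]
    - [-0.167,-0.15,-0.006]
    - [-0.167,-0.15,-0.006]
  turn:
    - [0,0,-0.12]
    - [0,0,-0.12]
    - [0,0,-0.12]
    - [0,0,-0.12]
    - [0,0,-0.12]

```text
t: 1.77
tcp_pos: [0.5624, -0.0231, 0.2505]
tool_rot: [-0.042, 0.999, -0.001, 0.001]
force: [0.2, -0.1, -0.1]
finger_gap: 1.001
gripper_force: 0.0
```

```bash
python3 - <<'E'
from h import *
to([.56,-.02,.25],5)
snap('wrist','w1.png')
to([.56,-.02,.25],5)
E
```

```text
t 1.77 tcp [ 0.5624 -0.0231  0.2505] travel [0.00261 0.0041  0.00058] turn [-0.00071  0.00073 -0.00093] gap 1.001 F [ 0.2 -0.1 -0.1] g 0.0
t 1.82 tcp [ 0.5641 -0.0252  0.2505] travel [0.00454 0.00685 0.00061] turn [-0.00132  0.00135 -0.00176] gap 1.0 F [ 2.5 -2.1 -0.3] g 0.0
```

View pics/w1.png

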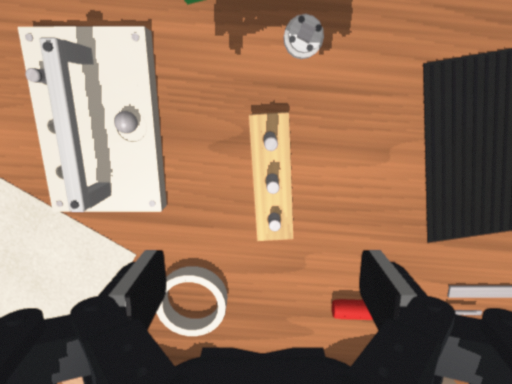

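The wrist view shows the stand at (271,177) with the long pin (270,142), medium (273,185) and spare (275,222). The tray is at (92,120) with its ball at (125,121). A settled image comes next for precise measuring.

```bash
cat > meas.py <<'E'
from h import *
def fit(n,W,lo,hi,z0,z1,pr=True):
    p=W.reshape(-1,3); m=(p>np.array([*lo,z0])).all(1)&(p<np.array([*hi,z1])).all(1); p=p[m]
    if len(p)<3: print(n,len(p)); return None
    r=cv2.minAreaRect((p[:,:2]*1000).astype(np.float32))
    print(n,len(p),'mean',p.mean(0).round(4),'rect',np.round(r[0],1),np.round(r[1],1),round(r[2],1)); return p
E
python3 - <<'E'
from meas import *
for i in range(2):
    s=snap('wrist'); W=cloud(s)
    fit('bench',W,(.5,-.1),(.6,-.06),-.02,.012)
    fit('stand',W,(.47,-.06),(.68,.05),.017,.027)
    fit('spare',W,(.60,-.04),(.66,.03),.040,.05)
    fit('med',W,(.55,-.04),(.6,.03),.052,.06)
    fit('long',W,(.50,-.05),(.55,.03),.066,.074)
    fit('tray',W,(.4,-.3),(.65,-.12),.017,.027)
    fit('handle',W,(.4,-.3),(.65,-.12),.078,.087)
    fit('pin1',W,(.4,-.3),(.5,-.23),.038,.05)
    fit('ball',W,(.48,-.2),(.56,-.14),.038,.05)
to([.56,-.02,.25],5)
print(s['R'],s['t'],s['intrinsics'])
E
```

```text
bench 2793 mean [ 5.482e-01 -8.000e-02  3.000e-04] rect [550. -80.] [100.  40.] 0.0
stand 4182 mean [ 0.574  -0.0118  0.0223] rect [579. -11.] [150.6  44. ] 8.1
spare 119 mean [ 0.6254 -0.0045  0.0437] rect [626.1  -4.7] [12.7 13.9] 53.7
med 138 mean [ 0.5781 -0.0113  0.0559] rect [578.2 -11.3] [12.8 12.8] 5.7
long 160 mean [ 0.5309 -0.0181  0.0699] rect [530.9 -18.1] [13.  13.1] 50.4
tray 16269 mean [ 0.5245 -0.204   0.0222] rect [ 533.9 -213.3] [200.7 132.1] 5.0
handle 3344 mean [ 0.5277 -0.2119  0.0828] rect [ 533.7 -212.1] [158.7  17.6] 5.3
pin1 202 mean [ 0.4861 -0.2605  0.0433] rect [ 486.  -261.8] [13.7 13.2] 22.6
ball 307 mean [ 0.5254 -0.1731  0.0414] rect [ 525.9 -174.1] [20.4 20.2] 65.9
bench 2783 mean [ 5.482e-01 -8.000e-02  3.000e-04] rect [550. -80.] [99.9 40. ] 0.0
stand 4165 mean [ 0.5741 -0.0118  0.0223] rect [578.8 -11.1] [150.3  44.1] 8.2
spare 118 mean [ 0.6255 -0.0045  0.0439] rect [626.   -4.6] [13.5 12.6] 3.9
med 135 mean [ 0.5782 -0.0112  0.0559] rect [578.5 -10.9] [14.  12.9] 5.0
long 164 mean [ 0.5308 -0.0181  0.07  ] rect [531.  -18.1] [13.2 13.2] 48.6
tray 16273 mean [ 0.5245 -0.204   0.0222] rect [ 534.  -213.3] [200.6 132.1] 4.8
handle 3370 mean [ 0.5279 -0.2118  0.0828] rect [ 533.8 -212.6] [159.   17.8] 5.0
pin1 208 mean [ 0.486  -0.2606  0.0433] rect [ 485.8 -261.8] [13.8 14.2] 30.6
ball 311 mean [ 0.5252 -0.1731  0.0414] rect [ 525.4 -174.3] [20.7 20.1] 20.2
t 1.92 tcp [ 0.56   -0.0202  0.2499] travel [ 3.0e-05  2.3e-04 -1.4e-04] turn [ 0.00018 -0.00029 -0.00135] gap 0.993 F [-0.5  0.  -0.7] g 0.0
[[-8.16239606e-02  9.96662763e-01 -9.30256106e-04]
 [ 9.57493022e-01  7.86750947e-02  2.77519986e-01]
 [ 2.76667024e-01  2.17615667e-02 -9.60719414e-01]] [ 0.06851285 -0.57746888  0.24211356] [[327.57411751   0.         262.35076532]
 [  0.         327.57411751 196.23366613]
 [  0.           0.           1.        ]]
```

```bash
python3 - <<'E'
from h import *
to([.578,-.0115,.12],5)
to([.578,-.0115,.027],5)
E
```

```text
t 1.92 tcp [ 0.56   -0.0202  0.2499] travel [-0.02342  0.00886  0.16234] turn [ 0.00018 -0.00029 -0.00135] gap 0.993 F [-0.5  0.  -0.7] g 0.0
t 1.92 tcp [ 0.56   -0.0202  0.2499] travel [-0.02353  0.00879  0.27859] turn [ 0.00018 -0.00029 -0.00135] gap 0.993 F [-0.5  0.  -0.7] g 0.0
```

Emit:
apply_moves:
  claw: [0,0,0,0,0]
  travel:
    - [-0.0235,0.0088,0.05]
    - [-0.0235,0.0088,0.1]
    - [-0.0235,0.0088,0.15]
    - [-0.0235,0.0088,0.19]
    - [-0.0235,0.0088,0.19]
  turn:
    - [0,0,-0.001]
    - [0,0,-0.001]
    - [0,0,-0.001]
    - [0,0,-0.001]
    - [0,0,-0.001]

```text
t: 2.33
tcp_pos: [0.5713, -0.0073, 0.0921]
tool_rot: [-0.045, 0.999, 0.002, -0.008]
force: [-1.3, 0.3, -0.2]
finger_gap: 0.5
gripper_force: 0.0
```

```bash
python3 - <<'E'
from meas import *
s=snap('wrist','w2.png'); W=cloud(s)
fit('med',W,(.55,-.04),(.6,.03),.052,.06)
fit('long',W,(.50,-.05),(.55,.03),.066,.074)
to([.578,-.0115,.027],5)
E
```

```text
med 445 mean [ 0.5778 -0.0113  0.0558] rect [578.7 -11.3] [13.9 13.8] 2.9
long 584 mean [ 0.5309 -0.018   0.07  ] rect [531.2 -18. ] [13.8 13.6] 51.3
t 2.38 tcp [ 0.5738 -0.0079  0.0954] travel [-0.0057  -0.00523  0.08537] turn [ 0.00105 -0.00312  0.00112] gap 0.494 F [ 0.4 -0.3  0.1] g 0.0
```

View pics/w2.png

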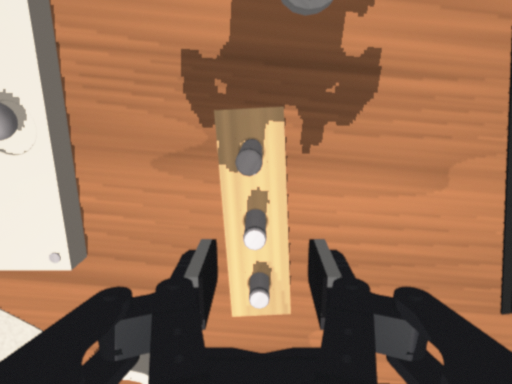

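The wrist view shows the medium pin at (255,238) between the fingers, with the long pin (249,157) and the spare (259,298) either side. Let it settle, then descend.

Emit:
apply_moves:
  claw: [0,0]
  travel:
    - [0,0,0]
    - [0,0,0]
  turn:
    - [0,0,0]
    - [0,0,0]

```text
t: 2.55
tcp_pos: [0.5793, -0.0097, 0.1009]
tool_rot: [-0.045, 0.999, -0.0, 0.002]
force: [0.3, -0.6, 0.3]
finger_gap: 0.499
gripper_force: 0.0
```

```bash
python3 - <<'E'
from h import *
to([.5782,-.0113,.027],5)
E
```

```text
t 2.55 tcp [ 0.5793 -0.0097  0.1009] travel [ 0.00191 -0.00177  0.09236] turn [-0.00036  0.00128  0.00093] gap 0.499 F [ 0.3 -0.6  0.3] g 0.0
```

Emit:
apply_moves:
  claw: [0,0,0,0,0]
  travel:
    - [0,0,0.03]
    - [0,0,0.06]
    - [0,0,0.08]
    - [0,0,0.089]
    - [0,0,0.089]
  turn:
    - [0,0,0]
    - [0,0,0]
    - [0,0,0]
    - [0,0,0]
    - [0,0,0]

```text
t: 2.97
tcp_pos: [0.5783, -0.01, 0.028]
tool_rot: [-0.045, 0.999, -0.0, 0.0]
force: [0.0, -0.7, 0.1]
finger_gap: 0.497
gripper_force: 0.0
```

Emit:
apply_moves:
  claw: [0,0,0]
  travel:
    - [0,0,0]
    - [0,0,0]
    - [0,0,0]
  turn:
    - [0,0,0]
    - [0,0,0]
    - [0,0,0]

```text
t: 3.22
tcp_pos: [0.5791, -0.0103, 0.029]
tool_rot: [-0.045, 0.999, -0.0, 0.002]
force: [-0.7, -0.2, -0.3]
finger_gap: 0.503
gripper_force: 0.0
```

```bash
python3 - <<'E'
from h import *
to([.5782,-.0113,.027],5)
E
```

```text
t 3.22 tcp [ 0.5791 -0.0103  0.029 ] travel [ 0.00122 -0.00118  0.0025 ] turn [-0.00031  0.00101  0.00068] gap 0.503 F [-0.7 -0.2 -0.3] g 0.0
```

Emit:
apply_moves:
  claw: [0,-1,-1,-1,-1]
  travel:
    - [0.001,-0.0012,0.002]
    - [0.001,-0.0012,0.002]
    - [0.001,-0.0012,0.002]
    - [0.001,-0.0012,0.002]
    - [0.001,-0.0012,0.002]
  turn:
    - [0,0,0]
    - [0,0,0]
    - [0,0,0]
    - [0,0,0]
    - [0,0,0]
  newtons: 40

```text
t: 3.63
tcp_pos: [0.5772, -0.0112, 0.026]
tool_rot: [-0.045, 0.999, -0.0, 0.0]
force: [-0.9, -0.8, 2.5]
finger_gap: 0.151
gripper_force: 38.9
```

Emit:
apply_moves:
  claw: [-1,-1,-1,-1,-1]
  travel:
    - [0,0,0]
    - [0,0,0]
    - [0,0,0]
    - [0,0,0]
    - [0,0,0]
  turn:
    - [0,0,0]
    - [0,0,0]
    - [0,0,0]
    - [0,0,0]
    - [0,0,0]

```text
t: 4.05
tcp_pos: [0.5773, -0.0112, 0.026]
tool_rot: [-0.045, 0.999, -0.0, 0.0]
force: [-1.6, -0.8, 5.8]
finger_gap: 0.148
gripper_force: 39.2
```

```bash
python3 - <<'E'
from meas import *
s=snap('wrist'); W=cloud(s)
fit('med',W,(.55,-.04),(.6,.03),.052,.06)
fit('long',W,(.50,-.05),(.55,.03),.066,.074)
to([.5782,-.0113,.027],5)
E
```

```text
med 1576 mean [ 0.5742 -0.0116  0.0557] rect [576.8 -11.2] [22.8 39.9] 5.3
long 1572 mean [ 0.5307 -0.0182  0.07  ] rect [531.1 -18.2] [13.7 13.8] 59.4
t 4.1 tcp [ 0.5773 -0.0112  0.026 ] travel [-0.00116 -0.00027 -0.00125] turn [-8.e-05  1.e-04  7.e-04] gap 0.151 F [-0.5 -0.5  5.8] g 39.2
```

Emit:
apply_moves:
  claw: [-1,-1,-1,-1,-1]
  travel:
    - [0,0,-0.01]
    - [0,0,-0.04]
    - [0,0,-0.08]
    - [0,0,-0.12]
    - [0,0,-0.14]
  turn:
    - [0,0,0]
    - [0,0,0]
    - [0,0,0]
    - [0,0,0]
    - [0,0,0]

```text
t: 4.52
tcp_pos: [0.5787, -0.0111, 0.141]
tool_rot: [-0.045, 0.999, -0.0, 0.002]
force: [1.7, -0.3, -0.7]
finger_gap: 0.149
gripper_force: 39.5
```

Emit:
apply_moves:
  claw: [-1,-1,-1]
  travel:
    - [0,0,0]
    - [0,0,0]
    - [0,0,0]
  turn:
    - [0,0,0]
    - [0,0,0]
    - [0,0,0]

```text
t: 4.77
tcp_pos: [0.576, -0.0108, 0.1366]
tool_rot: [-0.045, 0.999, 0.0, -0.001]
force: [0.4, -0.2, -0.9]
finger_gap: 0.149
gripper_force: 39.5
```

```bash
python3 - <<'E'
from meas import *
s=snap('wrist'); W=cloud(s)
I=s['pixels']; cv2.imwrite('pics/w3.png',cv2.resize(I[230:384,170:340,::-1],None,fx=4,fy=4))
to([.5376,-.2576,.135],5)
for p in (.0056,.0054): fit('med',W,(.55,-.0112-p),(.6,-.0112+p),.155,.18)
np.set_printoptions(linewidth=200)
print(W[240:330:4,262].round(4))
E
```

```text
t 4.82 tcp [ 0.5758 -0.0107  0.1361] travel [ 0.07505 -0.30308  0.00128] turn [ 0.00035 -0.00108  0.00065] gap 0.149 F [-0.4 -0.5 -0.5] g 39.5
med 1154 mean [ 0.5757 -0.0113  0.1648] rect [579.2 -11.2] [17.9 11.2] 0.2
med 1109 mean [ 0.5756 -0.0113  0.1648] rect [579.2 -11.2] [17.9 10.8] 0.0
[[       nan        nan        nan]
 [ 5.706e-01 -1.150e-02  1.357e-01]
 [ 5.709e-01 -1.150e-02  1.395e-01]
 [ 5.706e-01 -1.160e-02  1.445e-01]
 [ 5.708e-01 -1.150e-02  1.480e-01]
 [ 5.707e-01 -1.150e-02  1.521e-01]
 [ 5.713e-01 -1.150e-02  1.545e-01]
 [ 5.712e-01 -1.150e-02  1.583e-01]
 [ 5.706e-01 -1.150e-02  1.626e-01]
 [ 5.703e-01 -1.160e-02  1.663e-01]
 [ 5.716e-01 -1.150e-02  1.671e-01]
 [ 5.733e-01 -1.130e-02  1.671e-01]
 [ 5.752e-01 -1.110e-02  1.669e-01]
 [ 5.770e-01 -1.100e-02  1.668e-01]
 [ 5.786e-01 -1.080e-02  1.670e-01]
 [ 5.807e-01 -1.060e-02  1.665e-01]
 [ 5.820e-01 -1.050e-02  1.673e-01]
 [ 6.989e-01 -1.000e-04  6.000e-04]
 [ 7.042e-01  4.000e-04 -5.000e-04]
 [ 7.081e-01  8.000e-04  3.000e-04]
 [ 7.128e-01  1.200e-03  2.000e-04]
 [ 7.176e-01  1.600e-03 -1.000e-04]
 [ 7.223e-01  2.000e-03  0.000e+00]]
```

View pics/w3.png

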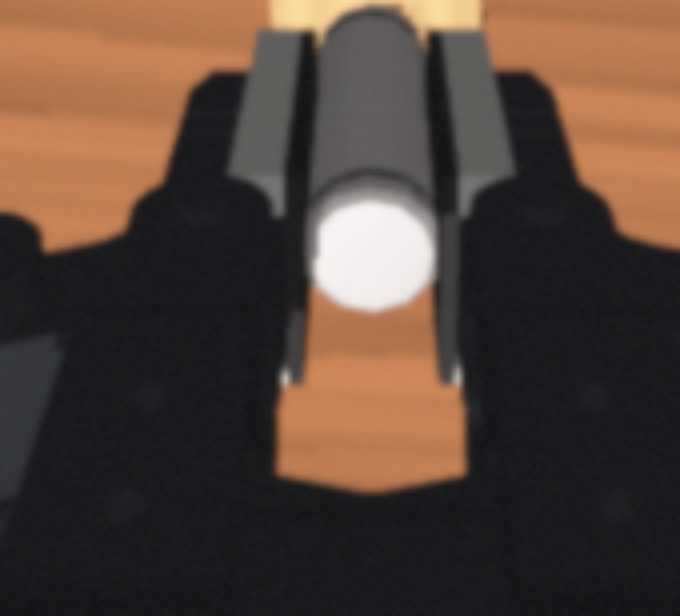

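The picture shows the medium pin upright between the pads, its top at (372,255) in the crop. Carry it over the middle hole.

Emit:
apply_moves:
  claw: [-1,-1,-1,-1,-1]
  travel:
    - [0.01,-0.04,0]
    - [0.02,-0.08,0]
    - [0.03,-0.12,0]
    - [0.04,-0.16,0]
    - [0.05,-0.2,0]
  turn:
    - [0,0,0]
    - [0,0,0]
    - [0,0,0]
    - [0,0,0]
    - [0,0,0]

```text
t: 5.23
tcp_pos: [0.5501, -0.1747, 0.1357]
tool_rot: [-0.045, 0.999, 0.001, -0.002]
force: [-0.1, -0.7, 0.2]
finger_gap: 0.149
gripper_force: 39.5
```

Emit:
apply_moves:
  claw: [-1,-1,-1,-1,-1]
  travel:
    - [0.0137,-0.051,0]
    - [0.0274,-0.09,0]
    - [0.0274,-0.102,0]
    - [0.0274,-0.102,0]
    - [0.0274,-0.102,0]
  turn:
    - [0,0,0]
    - [0,0,0]
    - [0,0,0]
    - [0,0,0]
    - [0,0,0]

```text
t: 5.65
tcp_pos: [0.5361, -0.2566, 0.1362]
tool_rot: [-0.044, 0.999, 0.001, -0.001]
force: [-0.2, 0.1, -0.3]
finger_gap: 0.147
gripper_force: 39.5
```

Emit:
apply_moves:
  claw: [-1,-1,-1,-1]
  travel:
    - [0,0,0]
    - [0,0,0]
    - [0,0,0]
    - [0,0,0]
  turn:
    - [0,0,0]
    - [0,0,0]
    - [0,0,0]
    - [0,0,0]

```text
t: 5.98
tcp_pos: [0.5372, -0.2558, 0.1377]
tool_rot: [-0.046, 0.999, 0.0, -0.0]
force: [0.1, 0.6, -0.7]
finger_gap: 0.153
gripper_force: 39.5
```

```bash
cat >> meas.py <<'E'
def look(pinz,half=.02):
    """held pin: front edge + top; tray features"""
    s=snap('wrist'); W=cloud(s); st=manip.sense(); t=st['tcp_pos']; w=W.reshape(-1,3)
    d=w-t; c=(abs(d[:,1])<.005)&(abs(d[:,0])<.012)&(d[:,2]>pinz-.02)&(d[:,2]<pinz-.003)
    print('pin front edge x rel tcp',np.percentile(d[c,0],10).round(4),'top z',np.nanmax(w[(abs(d[:,1])<.005)&(abs(d[:,0])<.012)&(d[:,2]<.06),2]).round(4))
    fit('handle',W,(.4,-.3),(.65,-.15),.078,.087)
    fit('tray',W,(.4,-.3),(.65,-.12),.017,.027)
    fit('pin1',W,(.46,-.285),(.51,-.235),.038,.05)
    return s,W
E
python3 - <<'E'
from meas import *
s,W=look(.03)
I=s['pixels']; cv2.imwrite('pics/w4.png',I[:,:,::-1])
to([.5366,-.2576,.135],5)
E
```

```text
pin front edge x rel tcp -0.0054 top z 0.1695
handle 5206 mean [ 0.5124 -0.2155  0.0831] rect [ 520.2 -214.3] [132.7  16.5] 5.0
tray 25485 mean [ 0.5054 -0.2137  0.0223] rect [ 530.3 -213.3] [193.  130.8] 4.8
pin1 307 mean [ 0.4857 -0.2624  0.0441] rect [ 485.7 -262.6] [13.4 13.5] 49.7
t 6.03 tcp [ 0.5373 -0.2561  0.1378] travel [ 0.00104 -0.00182  0.00353] turn [ 2.0e-05 -0.0e+00  1.2e-03] gap 0.146 F [ 0.   0.2 -0.4] g 39.5
```

View pics/w4.png

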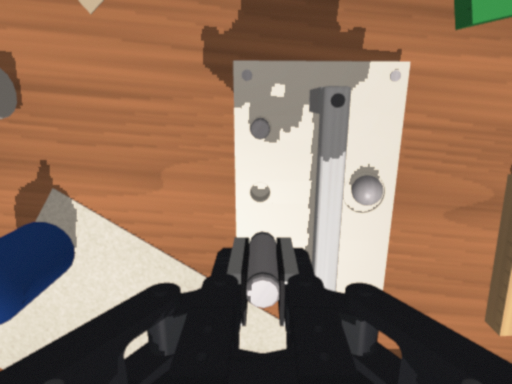

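The view shows hole 2 at (260,192), the short pin at (260,128), the ball at (368,190), the handle along (330,190) and the bottle well to the left. Before going down I check the finger clearance to the handle.

```bash
python3 - <<'E'
from meas import *
s=dict(np.load('last_wrist.npz'));W=cloud(s).reshape(-1,3);t=manip.sense()['tcp_pos'];d=W-t
a=np.radians(5);ex=np.array([np.cos(a),np.sin(a)]);ey=np.array([-np.sin(a),np.cos(a)])
X=d[:,:2]@ex;Y=d[:,:2]@ey;Z=d[:,2]
for z in np.arange(-.005,.13,.01):
    m=(Z>z)&(Z<z+.01)&(abs(X)<.12)
    if m.sum()>5: print(round(z,3),m.sum(),'Y',Y[m].min().round(4),Y[m].max().round(4),'X',X[m].min().round(4),X[m].max().round(4))
E
```

```text
-0.005 306 Y -0.0124 0.0131 X -0.0116 -0.0005
0.005 825 Y -0.0197 0.02 X -0.0119 -0.0007
0.015 1048 Y -0.0199 0.0201 X -0.012 0.0085
0.025 1758 Y -0.0198 0.02 X -0.0119 0.0113
0.035 1471 Y -0.0335 0.0351 X -0.0143 0.0112
0.045 4231 Y -0.0423 0.0429 X -0.0146 0.0121
0.055 7751 Y -0.0484 0.0489 X -0.0166 0.0118
0.065 8129 Y -0.0547 0.0549 X -0.0184 0.009
0.075 11390 Y -0.0597 0.058 X -0.0185 -0.0008
0.085 3231 Y -0.0573 0.0541 X -0.0211 -0.0111
```

Closing along tray y would hit the handle with the linkage (±45 mm at handle height). So I turn 90° and close along the hole row instead.

```bash
python3 - <<'E'
from h import *
st=manip.sense();print(st['q'].round(3))
for y in (95,-85): to([.5376,-.2577,.135],y)
s=dict(np.load('last_wrist.npz'));W=cloud(s);I=s['pixels'].astype(int)
m=(I[...,2]>90)&(I[...,0]<60)&(I[...,1]<90);p=W[m];p=p[np.isfinite(p[:,0])];print('blue',p.min(0),p.max(0))
E
```

```text
[-0.632  0.607  1.593  0.     0.942 -2.294]
t 6.03 tcp [ 0.5373 -0.2561  0.1378] travel [-0.00019 -0.00206  0.00353] turn [ 2.000e-05  2.000e-05 -4.988e-01] gap 0.146 F [ 0.   0.2 -0.4] g 39.5
t 6.03 tcp [ 0.5373 -0.2561  0.1378] travel [-0.00019 -0.00206  0.00353] turn [ 2.000e-05 -2.000e-05  5.012e-01] gap 0.146 F [ 0.   0.2 -0.4] g 39.5
blue [ 0.60706732 -0.43716398  0.01315247] [ 0.63779353 -0.42368395  0.08476291]
```

Emit:
apply_moves:
  claw: [-1,-1,-1,-1,-1]
  travel:
    - [0,0,0]
    - [0,0,0]
    - [0,0,0]
    - [0,0,0]
    - [0,0,0]
  turn:
    - [0,0,0.038]
    - [0,0,0.076]
    - [0,0,0.114]
    - [0,0,0.152]
    - [0,0,0.19]

```text
t: 6.45
tcp_pos: [0.5372, -0.2567, 0.1379]
tool_rot: [0.254, 0.967, -0.0, 0.0]
force: [0.5, 0.3, -0.7]
finger_gap: 0.145
gripper_force: 39.5
```

Emit:
apply_moves:
  claw: [-1,-1,-1,-1,-1]
  travel:
    - [0,0,0]
    - [0,0,0]
    - [0,0,0]
    - [0,0,0]
    - [0,0,0]
  turn:
    - [0,0,0.038]
    - [0,0,0.076]
    - [0,0,0.114]
    - [0,0,0.152]
    - [0,0,0.19]

```text
t: 6.87
tcp_pos: [0.5372, -0.2568, 0.1379]
tool_rot: [0.527, 0.85, 0.0, 0.0]
force: [0.3, -0.3, 0.0]
finger_gap: 0.15
gripper_force: 39.5
```

Emit:
apply_moves:
  claw: [-1,-1,-1,-1,-1]
  travel:
    - [0,0,0]
    - [0,0,0]
    - [0,0,0]
    - [0,0,0]
    - [0,0,0]
  turn:
    - [0,0,0.038]
    - [0,0,0.076]
    - [0,0,0.114]
    - [0,0,0.121]
    - [0,0,0.121]

```text
t: 7.28
tcp_pos: [0.5371, -0.2569, 0.1378]
tool_rot: [0.675, 0.738, 0.0, 0.0]
force: [-1.0, 0.1, -0.7]
finger_gap: 0.148
gripper_force: 39.5
```

Emit:
apply_moves:
  claw: [-1,-1,-1,-1]
  travel:
    - [0,0,0]
    - [0,0,0]
    - [0,0,0]
    - [0,0,0]
  turn:
    - [0,0,0]
    - [0,0,0]
    - [0,0,0]
    - [0,0,0]

```text
t: 7.62
tcp_pos: [0.537, -0.2572, 0.1377]
tool_rot: [0.676, 0.737, -0.0, 0.0]
force: [-0.6, -0.5, -0.8]
finger_gap: 0.152
gripper_force: 39.5
```

```bash
cat >> meas.py <<'E'
def look2(yaw,L,img=None):
    """held pin axis and TCP, in world; tray features"""
    s=snap('wrist',img); W=cloud(s); st=manip.sense(); t=st['tcp_pos']; w=W.reshape(-1,3)
    R=Ro.from_quat(st['tool_rot']); d=R.inv().apply(np.nan_to_num(w-t,nan=9))
    c=(abs(d[:,1])<.0075)&(abs(d[:,0])<.012)&(d[:,2]<0)&(d[:,2]>-.06)
    top=-d[c,2].min(); 
    b=c&(d[:,2]<-.003)&(-d[:,2]<top-.003)
    def res(p): return np.hypot(d[b,0]-p[0],d[b,1]-p[1])-.007
    from scipy.optimize import least_squares
    r=least_squares(res,[0,0],loss='soft_l1',f_scale=.0005); o=r.x
    print('pin in tool',o.round(4),'top above tcp',top.round(4),b.sum(),'rms',np.sqrt(np.mean(r.fun**2)).round(5),'world',(t+R.apply([*o,0])).round(4))
    return s,W,o
E
python3 - <<'E'
from meas import *
s,W,o=look2(-85,.05,'w5.png')
to([.5375,-.2564,.05],-85.1)
fit('pin1',W,(.46,-.285),(.51,-.235),.038,.05)
fit('handle',W,(.4,-.3),(.65,-.15),.078,.087)
fit('tray',W,(.4,-.3),(.65,-.12),.017,.027)
E
```

```text
pin in tool [-0.002  -0.0002] top above tcp 0.0389 2084 rms 0.0032 world [ 0.537  -0.2592  0.1377]
t 7.67 tcp [ 0.537  -0.2572  0.1377] travel [0.00099 0.00074 0.10962] turn [-1.0e-05 -1.0e-05  3.9e-04] gap 0.148 F [-0.1 -0.  -1. ] g 39.5
pin1 285 mean [ 0.4864 -0.2618  0.0438] rect [ 486.1 -262.4] [13.6 13.5] 74.6
handle 6990 mean [ 0.5335 -0.2128  0.0832] rect [ 534.2 -213. ] [160.3  15.7] 5.1
tray 34252 mean [ 0.5336 -0.2061  0.0223] rect [ 534.  -213.6] [201.4 129.9] 5.0
```

View pics/w5.png

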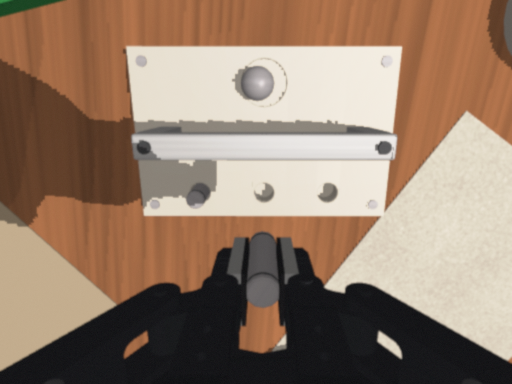

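The view shows the empty holes 2 and 3 at (263,192) and (328,192), the short pin at (198,195), the ball at (257,83) and the held pin at (263,270). Now I measure the hole mouths directly.

```bash
cat >> meas.py <<'E'
def pinfix(W):
    st=manip.sense(); R=Ro.from_quat(st['tool_rot']); d=R.inv().apply(np.nan_to_num(W.reshape(-1,3)-st['tcp_pos'],nan=9))
    b=(abs(d[:,1])<.005)&(abs(d[:,0])<.012)&(d[:,2]<0)&(d[:,2]>-.027)
    x=d[b,0]-np.sqrt(.007**2-d[b,1]**2); print('pin tool x',np.median(x).round(4),x.std().round(4),b.sum()); return np.median(x)
def holes(s,W,zt=.0222):
    K=s['intrinsics'];C=-s['R'].T@s['t'];h,w=W.shape[:2];v,u=np.mgrid[:h,:w]
    ray=np.stack([(u-K[0,2])/K[0,0],(v-K[1,2])/K[1,1],np.ones((h,w))],-1)@s['R']
    P=C+ray*((zt-C[2])/ray[...,2])[...,None]
    for n,e in (('h2',(.5376,-.2577)),('h3',(.5894,-.2532))):
        m=(np.hypot(P[...,0]-e[0],P[...,1]-e[1])<.014)&(W[...,2]<.0195)
        if m.sum()<20: print(n,m.sum());continue
        q=P[m][:,:2]; c,r=cv2.minEnclosingCircle((q*1000).astype(np.float32)); print(n,m.sum(),'mean',q.mean(0).round(4),'circ',np.round(c,1),round(r,1))
E
python3 - <<'E'
from meas import *
s=dict(np.load('last_wrist.npz'));W=cloud(s)
pinfix(W);holes(s,W)
E
```

```text
pin tool x -0.0022 0.0003 644
h2 284 mean [ 0.5377 -0.2577] circ [ 537.7 -257.9] 8.0
h3 280 mean [ 0.5892 -0.2533] circ [ 589.1 -253.3] 7.9
```

Emit:
apply_moves:
  claw: [-1,-1,-1,-1,-1]
  travel:
    - [0.002,0.0008,0.03]
    - [0.002,0.0008,0.06]
    - [0.002,0.0008,0.09]
    - [0.002,0.0008,0.107]
    - [0.002,0.0008,0.107]
  turn:
    - [0,0,0]
    - [0,0,0]
    - [0,0,0]
    - [0,0,0]
    - [0,0,0]

```text
t: 8.08
tcp_pos: [0.5355, -0.2542, 0.049]
tool_rot: [0.676, 0.737, -0.0, -0.003]
force: [-0.5, 0.7, -1.2]
finger_gap: 0.149
gripper_force: 39.5
```

Emit:
apply_moves:
  claw: [-1,-1,-1,-1,-1]
  travel:
    - [0,0,0]
    - [0,0,0]
    - [0,0,0]
    - [0,0,0]
    - [0,0,0]
  turn:
    - [0,0,0]
    - [0,0,0]
    - [0,0,0]
    - [0,0,0]
    - [0,0,0]

```text
t: 8.5
tcp_pos: [0.5381, -0.256, 0.0532]
tool_rot: [0.676, 0.737, 0.0, 0.001]
force: [-1.3, -0.6, -0.4]
finger_gap: 0.149
gripper_force: 39.5
```

```bash
python3 - <<'E'
from meas import *
s=snap('wrist');W=cloud(s)
pinfix(W);holes(s,W);to([.5377,-.2557,.05],-85)
fit('pin1',W,(.46,-.285),(.51,-.235),.038,.05)
E
```

```text
pin tool x -0.0023 0.0003 637
h2 308 mean [ 0.5373 -0.2548] circ [ 537.7 -257.6] 8.1
h3 548 mean [ 0.5891 -0.253 ] circ [ 589.3 -253.3] 8.0
t 8.55 tcp [ 0.5379 -0.2559  0.053 ] travel [ 0.00028 -0.00027  0.0038 ] turn [ 0.0004   0.00035 -0.00033] gap 0.147 F [ 1.2 -0.5 -0.9] g 39.5
pin1 648 mean [ 0.4867 -0.2614  0.0436] rect [ 486.2 -262.3] [13.6 14.1] 3.5
```

Emit:
apply_moves:
  claw: [-1,-1,-1,-1,-1]
  travel:
    - [0.0005,-0.0005,0.005]
    - [0.0005,-0.0005,0.01]
    - [0.0005,-0.0005,0.015]
    - [0.0005,-0.0005,0.02]
    - [0.0005,-0.0005,0.02]
  turn:
    - [0,0,0]
    - [0,0,0]
    - [0,0,0]
    - [0,0,0]
    - [0,0,0]

```text
t: 8.97
tcp_pos: [0.5369, -0.2552, 0.0351]
tool_rot: [0.676, 0.737, -0.0, -0.0]
force: [1.6, 0.1, -0.6]
finger_gap: 0.151
gripper_force: 39.5
```

Emit:
apply_moves:
  claw: [-1,-1,-1]
  travel:
    - [0,0,0]
    - [0,0,0]
    - [0,0,0]
  turn:
    - [0,0,0]
    - [0,0,0]
    - [0,0,0]

```text
t: 9.22
tcp_pos: [0.537, -0.2552, 0.0361]
tool_rot: [0.676, 0.737, 0.0, -0.0]
force: [0.4, -0.4, -0.3]
finger_gap: 0.152
gripper_force: 39.5
```

Emit:
apply_moves:
  claw: [-1,-1,-1,-1,-1]
  travel:
    - [0,0,0.003]
    - [0,0,0.006]
    - [0,0,0.009]
    - [0,0,0.011]
    - [0,0,0.012]
  turn:
    - [0,0,0]
    - [0,0,0]
    - [0,0,0]
    - [0,0,0]
    - [0,0,0]

```text
t: 9.63
tcp_pos: [0.537, -0.2552, 0.0262]
tool_rot: [0.676, 0.737, -0.0, -0.0]
force: [0.2, -1.2, -1.9]
finger_gap: 0.151
gripper_force: 39.5
```

Emit:
apply_moves:
  claw: [-1,-1]
  travel:
    - [0,0,0]
    - [0,0,0]
  turn:
    - [0,0,0]
    - [0,0,0]

```text
t: 9.8
tcp_pos: [0.537, -0.2552, 0.0264]
tool_rot: [0.676, 0.737, 0.0, -0.0]
force: [1.0, 0.7, -0.2]
finger_gap: 0.154
gripper_force: 39.6
```

Inserted near the bottom without resistance. Open to about 30 mm, then lift.

Emit:
apply_moves:
  claw: [-0.3,-0.3,-0.3,-0.3,-0.3]
  travel:
    - [0,0,0]
    - [0,0,0]
    - [0,0,0]
    - [0,0,0]
    - [0,0,0]
  turn:
    - [0,0,0]
    - [0,0,0]
    - [0,0,0]
    - [0,0,0]
    - [0,0,0]

```text
t: 10.22
tcp_pos: [0.5371, -0.2553, 0.0266]
tool_rot: [0.676, 0.737, 0.0, 0.0]
force: [0.5, -0.6, -0.2]
finger_gap: 0.348
gripper_force: 0.0
```

Emit:
apply_moves:
  claw: [-0.3,-0.3,-0.3,-0.3,-0.3]
  travel:
    - [0,0,-0.02]
    - [0,0,-0.05]
    - [0,0,-0.1]
    - [0,0,-0.14]
    - [0,0,-0.14]
  turn:
    - [0,0,0]
    - [0,0,0]
    - [0,0,0]
    - [0,0,0]
    - [0,0,0]

```text
t: 10.63
tcp_pos: [0.5409, -0.2578, 0.1452]
tool_rot: [0.676, 0.737, 0.001, 0.007]
force: [0.4, -0.2, 0.0]
finger_gap: 0.346
gripper_force: 0.0
```

```bash
python3 - <<'E'
from meas import *
manip.snapshot('wrist');s=snap('wrist');W=cloud(s)
fit('med',W,(.515,-.28),(.56,-.235),.050,.065)
fit('pin1',W,(.46,-.285),(.51,-.235),.038,.05)
holes(s,W); to([.531,-.0181,.14],-85)
E
```

```text
med 299 mean [ 0.5368 -0.2564  0.0558] rect [ 536.5 -256.9] [13.3 13.6] 5.1
pin1 279 mean [ 0.4865 -0.2619  0.0438] rect [ 486.1 -262.5] [13.6 13.6] 49.0
h2 23 mean [ 0.5423 -0.2559] circ [ 537.7 -258. ] 8.1
h3 272 mean [ 0.5892 -0.2533] circ [ 589.2 -253.4] 7.9
t 10.73 tcp [ 0.5379 -0.2558  0.1403] travel [ 0.29675  0.01699 -0.00034] turn [ 0.00095  0.00084 -0.0003 ] gap 0.351 F [ 0.5 -0.1 -1.4] g 0.0
```

Medium pin seated (top 55.8 mm). On to the long pin.

Emit:
apply_moves:
  claw: [-0.2,-0.2,-0.2,-0.2,-0.2]
  travel:
    - [0.05,0.003,0]
    - [0.1,0.006,0]
    - [0.15,0.009,0]
    - [0.2,0.012,0]
    - [0.24,0.015,0]
  turn:
    - [0,0,0]
    - [0,0,0]
    - [0,0,0]
    - [0,0,0]
    - [0,0,0]

```text
t: 11.15
tcp_pos: [0.5301, -0.0599, 0.1367]
tool_rot: [0.676, 0.737, -0.001, -0.003]
force: [-0.2, 0.5, 0.2]
finger_gap: 0.396
gripper_force: 0.0
```

Emit:
apply_moves:
  claw: [-0.2,-0.2,-0.2,-0.2,-0.2]
  travel:
    - [0.04,0.002,0]
    - [0.056,0.002,0]
    - [0.056,0.002,0.03]
    - [0.056,0.002,0.05]
    - [0.056,0.002,0.05]
  turn:
    - [0,0,0]
    - [0,0,0]
    - [0,0,0]
    - [0,0,0]
    - [0,0,0]

```text
t: 11.57
tcp_pos: [0.5272, -0.0174, 0.0949]
tool_rot: [0.676, 0.737, -0.002, -0.004]
force: [-0.2, 1.4, -0.4]
finger_gap: 0.396
gripper_force: 0.0
```

Emit:
apply_moves:
  claw: [-0.2,-0.2,-0.2,-0.2]
  travel:
    - [0,0,0]
    - [0,0,0]
    - [0,0,0]
    - [0,0,0]
  turn:
    - [0,0,0]
    - [0,0,0]
    - [0,0,0]
    - [0,0,0]

```text
t: 11.9
tcp_pos: [0.5308, -0.0187, 0.0992]
tool_rot: [0.676, 0.737, 0.0, 0.001]
force: [0.1, 0.5, -0.6]
finger_gap: 0.4
gripper_force: 0.0
```

```bash
python3 - <<'E'
from meas import *
s=snap('wrist','w6.png');W=cloud(s)
fit('long',W,(.51,-.04),(.55,.01),.066,.074)
to([.531,-.019,.030],-85)
E
```

```text
long 484 mean [ 0.5312 -0.0173  0.0699] rect [531.2 -18.1] [13.1 14.2] 6.1
t 11.95 tcp [ 0.5308 -0.0186  0.0993] travel [-0.00042  0.00013  0.08657] turn [ 0.00047  0.00017 -0.00055] gap 0.405 F [ 0.5  0.2 -0.1] g 0.0
```

View pics/w6.png

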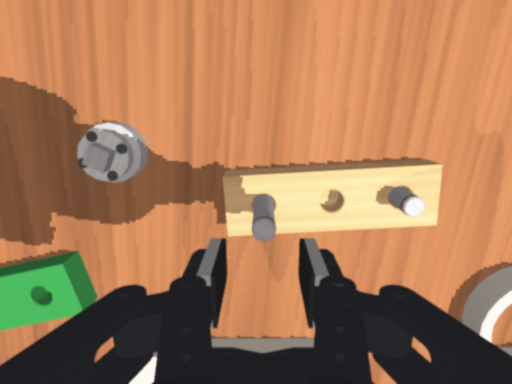

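The long pin (263,218) is between the open fingers, with the spare clear at (412,205) and the adapter clear at (113,152). Descend and grip.

Emit:
apply_moves:
  claw: [-0.2,-0.2,-0.2,-0.2,-0.2]
  travel:
    - [0,0,0.03]
    - [0,0,0.06]
    - [0,0,0.08]
    - [0,0,0.086]
    - [0,0,0.086]
  turn:
    - [0,0,0]
    - [0,0,0]
    - [0,0,0]
    - [0,0,0]
    - [0,0,0]

```text
t: 12.37
tcp_pos: [0.5296, -0.0181, 0.029]
tool_rot: [0.676, 0.737, -0.0, -0.001]
force: [-0.6, 0.3, -0.5]
finger_gap: 0.397
gripper_force: 0.0
```

Emit:
apply_moves:
  claw: [-0.2,-0.2,-1,-1,-1]
  travel:
    - [0,0,0]
    - [0,0,0]
    - [0,0,0]
    - [0,0,0]
    - [0,0,0]
  turn:
    - [0,0,0]
    - [0,0,0]
    - [0,0,0]
    - [0,0,0]
    - [0,0,0]

```text
t: 12.78
tcp_pos: [0.531, -0.0183, 0.0308]
tool_rot: [0.676, 0.737, 0.001, 0.001]
force: [-1.0, 0.4, 5.0]
finger_gap: 0.15
gripper_force: 38.9
```

Emit:
apply_moves:
  claw: [-1,-1,-1,-1]
  travel:
    - [0,0,0]
    - [0,0,0]
    - [0,0,0]
    - [0,0,0]
  turn:
    - [0,0,0]
    - [0,0,0]
    - [0,0,0]
    - [0,0,0]

```text
t: 13.12
tcp_pos: [0.531, -0.0183, 0.0308]
tool_rot: [0.676, 0.737, 0.0, 0.001]
force: [-1.1, 0.7, 7.2]
finger_gap: 0.151
gripper_force: 39.0
```

Emit:
apply_moves:
  claw: [-1,-1,-1,-1,-1]
  travel:
    - [0,0,-0.01]
    - [0,0,-0.04]
    - [0,0,-0.08]
    - [0,0,-0.12]
    - [0,0,-0.145]
  turn:
    - [0,0,0]
    - [0,0,0]
    - [0,0,0]
    - [0,0,0]
    - [0,0,0]

```text
t: 13.53
tcp_pos: [0.5309, -0.0182, 0.1487]
tool_rot: [0.676, 0.737, 0.001, 0.001]
force: [0.3, -0.1, 0.5]
finger_gap: 0.147
gripper_force: 39.5
```

Emit:
apply_moves:
  claw: [-1,-1,-1]
  travel:
    - [0,0,0]
    - [0,0,0]
    - [0,0,0]
  turn:
    - [0,0,0]
    - [0,0,0]
    - [0,0,0]

```text
t: 13.78
tcp_pos: [0.5293, -0.0179, 0.1452]
tool_rot: [0.676, 0.737, -0.0, -0.001]
force: [-0.3, 1.0, -0.7]
finger_gap: 0.154
gripper_force: 39.5
```

```bash
python3 - <<'E'
from meas import *
s=snap('wrist');W=cloud(s)
pinfix(W); to([.5892,-.252,.147],-85)
E
```

```text
pin tool x -0.0003 0.0003 623
t 13.83 tcp [ 0.529  -0.0178  0.1446] travel [-0.29808  0.04976 -0.00343] turn [-0.00089 -0.00031 -0.00036] gap 0.152 F [-0.1  0.2 -2.3] g 39.5
```

Emit:
apply_moves:
  claw: [-1,-1,-1,-1,-1]
  travel:
    - [-0.04,0.006,0]
    - [-0.08,0.012,0]
    - [-0.12,0.019,0]
    - [-0.16,0.025,0]
    - [-0.2,0.032,0]
  turn:
    - [0,0,0]
    - [0,0,0]
    - [0,0,0]
    - [0,0,0]
    - [0,0,0]

```text
t: 14.25
tcp_pos: [0.5684, -0.1762, 0.1436]
tool_rot: [0.676, 0.737, -0.001, -0.002]
force: [1.5, 1.5, -1.7]
finger_gap: 0.151
gripper_force: 39.5
```

Emit:
apply_moves:
  claw: [-1,-1,-1,-1,-1]
  travel:
    - [-0.04,0.008,0]
    - [-0.08,0.013,0]
    - [-0.0987,0.0155,0]
    - [-0.0987,0.0155,0]
    - [-0.0987,0.0155,0]
  turn:
    - [0,0,0]
    - [0,0,0]
    - [0,0,0]
    - [0,0,0]
    - [0,0,0]

```text
t: 14.67
tcp_pos: [0.5875, -0.2526, 0.1438]
tool_rot: [0.677, 0.736, -0.0, -0.002]
force: [0.6, -0.1, -0.1]
finger_gap: 0.15
gripper_force: 39.5
```

Emit:
apply_moves:
  claw: [-1,-1,-1,-1,-1]
  travel:
    - [0,0,0.02]
    - [0,0,0.05]
    - [0,0,0.08]
    - [0,0,0.105]
    - [0,0,0.107]
  turn:
    - [0,0,0]
    - [0,0,0]
    - [0,0,0]
    - [0,0,0]
    - [0,0,0]

```text
t: 15.08
tcp_pos: [0.5849, -0.2485, 0.0556]
tool_rot: [0.675, 0.737, -0.001, -0.006]
force: [0.1, 0.7, -1.4]
finger_gap: 0.154
gripper_force: 39.5
```

Emit:
apply_moves:
  claw: [-1,-1,-1,-1,-1]
  travel:
    - [0,0,0]
    - [0,0,0]
    - [0,0,0]
    - [0,0,0]
    - [0,0,0]
  turn:
    - [0,0,0]
    - [0,0,0]
    - [0,0,0]
    - [0,0,0]
    - [0,0,0]

```text
t: 15.5
tcp_pos: [0.5894, -0.2532, 0.0615]
tool_rot: [0.676, 0.737, 0.0, 0.001]
force: [0.2, -0.2, -0.6]
finger_gap: 0.152
gripper_force: 39.5
```

```bash
python3 - <<'E'
from meas import *
s=snap('wrist');W=cloud(s)
pinfix(W);holes(s,W);to([.5892,-.2530,.05],-85)
fit('med',W,(.515,-.28),(.56,-.235),.050,.065)
E
```

```text
pin tool x -0.0002 0.0003 644
h2 60 mean [ 0.5441 -0.2589] circ [ 540.2 -257.4] 7.3
h3 311 mean [ 0.5894 -0.2506] circ [ 589.6 -253.1] 8.0
t 15.55 tcp [ 0.5892 -0.2532  0.0613] travel [ 3.300e-04 -2.000e-05  1.413e-02] turn [ 0.0005   0.0004  -0.00034] gap 0.148 F [ 0.3 -0.1 -1. ] g 39.5
med 694 mean [ 0.5378 -0.2559  0.0555] rect [ 537.1 -256.9] [14.1 13.8] 20.7
```

Emit:
apply_moves:
  claw: [-1,-1,-1,-1,-1]
  travel:
    - [0,0.0003,0.006]
    - [0,0.0003,0.012]
    - [0,0.0003,0.016]
    - [0,0.0003,0.02]
    - [0,0.0003,0.0238]
  turn:
    - [0,0,0]
    - [0,0,0]
    - [0,0,0]
    - [0,0,0]
    - [0,0,0]

```text
t: 15.97
tcp_pos: [0.5887, -0.2529, 0.0404]
tool_rot: [0.676, 0.737, -0.0, -0.0]
force: [0.3, 0.3, -0.5]
finger_gap: 0.153
gripper_force: 39.5
```

Emit:
apply_moves:
  claw: [-1,-1,-1]
  travel:
    - [0,0,0]
    - [0,0,0]
    - [0,0,0]
  turn:
    - [0,0,0]
    - [0,0,0]
    - [0,0,0]

```text
t: 16.22
tcp_pos: [0.5888, -0.2529, 0.041]
tool_rot: [0.676, 0.737, -0.0, -0.0]
force: [-0.9, 0.4, -1.9]
finger_gap: 0.149
gripper_force: 39.6
```

In the hole (bottom about 16 mm, no force). Go on down to TCP about 0.031, release, lift.

Emit:
apply_moves:
  claw: [-1,-1,-1,-1,-1]
  travel:
    - [0,0,0.003]
    - [0,0,0.006]
    - [0,0,0.009]
    - [0,0,0.0115]
    - [0,0,0.0125]
  turn:
    - [0,0,0]
    - [0,0,0]
    - [0,0,0]
    - [0,0,0]
    - [0,0,0]

```text
t: 16.63
tcp_pos: [0.5888, -0.2529, 0.0309]
tool_rot: [0.676, 0.737, -0.0, -0.0]
force: [-0.3, -0.2, 4.9]
finger_gap: 0.149
gripper_force: 40.0
```

Emit:
apply_moves:
  claw: [-1,-1]
  travel:
    - [0,0,0]
    - [0,0,0]
  turn:
    - [0,0,0]
    - [0,0,0]

```text
t: 16.8
tcp_pos: [0.5889, -0.2529, 0.031]
tool_rot: [0.676, 0.737, -0.0, -0.0]
force: [0.3, -0.6, -1.2]
finger_gap: 0.153
gripper_force: 39.6
```

Emit:
apply_moves:
  claw: [-0.3,-0.3,-0.3,-0.3,-0.3]
  travel:
    - [0,0,0]
    - [0,0,0]
    - [0,0,0]
    - [0,0,0]
    - [0,0,0]
  turn:
    - [0,0,0]
    - [0,0,0]
    - [0,0,0]
    - [0,0,0]
    - [0,0,0]

```text
t: 17.22
tcp_pos: [0.589, -0.253, 0.0312]
tool_rot: [0.676, 0.737, 0.0, 0.0]
force: [-1.0, -0.2, -0.9]
finger_gap: 0.346
gripper_force: 0.0
```

Emit:
apply_moves:
  claw: [-0.3,-0.3,-0.3,-0.3,-0.3]
  travel:
    - [0,0,-0.02]
    - [0,0,-0.05]
    - [0,0,-0.1]
    - [0,0,-0.15]
    - [0,0,-0.17]
  turn:
    - [0,0,0]
    - [0,0,0]
    - [0,0,0]
    - [0,0,0]
    - [0,0,0]

```text
t: 17.63
tcp_pos: [0.5914, -0.2544, 0.1727]
tool_rot: [0.676, 0.737, 0.001, 0.004]
force: [1.4, -0.1, 0.7]
finger_gap: 0.352
gripper_force: 0.0
```

Emit:
apply_moves:
  claw: [0,0,0,0]
  travel:
    - [0,0,0]
    - [0,0,0]
    - [0,0,0]
    - [0,0,0]
  turn:
    - [0,0,0]
    - [0,0,0]
    - [0,0,0]
    - [0,0,0]

```text
t: 17.97
tcp_pos: [0.5877, -0.2521, 0.165]
tool_rot: [0.676, 0.737, -0.0, -0.002]
force: [0.1, 0.6, -0.1]
finger_gap: 0.501
gripper_force: 0.0
```

```bash
python3 - <<'E'
from meas import *
s=snap('wrist','w7.png');W=cloud(s)
fit('med',W,(.515,-.28),(.56,-.235),.050,.065)
fit('long',W,(.57,-.28),(.61,-.235),.060,.085)
fit('pin1',W,(.46,-.285),(.51,-.235),.038,.05)
fit('handle',W,(.4,-.23),(.65,-.19),.078,.087)
fit('ball',W,(.48,-.2),(.56,-.14),.038,.05)
to([.5338,-.2128,.16],5)
print(manip.sense()['q'].round(2))
E
```

```text
med 254 mean [ 0.5375 -0.2565  0.0558] rect [ 537.1 -257.2] [13.6 13.3] 66.7
long 301 mean [ 0.5886 -0.2517  0.0692] rect [ 588.7 -252.7] [13. 14.] 4.6
pin1 243 mean [ 0.487  -0.2619  0.0437] rect [ 486.6 -262.4] [13.3 13.5] 9.2
handle 5552 mean [ 0.5343 -0.2129  0.0832] rect [ 534.1 -213.1] [159.4  15.8] 5.0
ball 595 mean [ 0.5266 -0.175   0.0415] rect [ 526.  -175.1] [21.  20.5] 48.3
t 18.02 tcp [ 0.5877 -0.2522  0.165 ] travel [ 0.05486 -0.06291  0.00655] turn [-1.9000e-04 -1.4600e-03 -5.0037e-01] gap 0.5 F [-0.3 -0.5  0. ] g 0.0
[-0.58  0.62  1.45 -0.    1.07 -0.67]
```

View pics/w7.png

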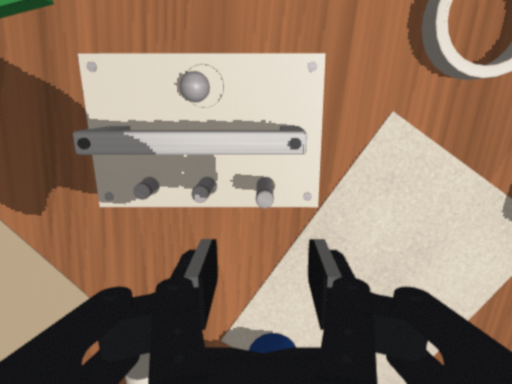

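Picture: all three pins upright in the tray holes at (147,187), (203,190) and (265,192), with the ball at (194,86) inside its pocket ring. Now I turn back and go over the handle.

Emit:
apply_moves:
  claw: [-0.25,-0.25,-0.25,-0.25,-0.25]
  travel:
    - [0.014,-0.016,0]
    - [0.028,-0.032,0]
    - [0.042,-0.048,0]
    - [0.055,-0.063,0]
    - [0.055,-0.063,0]
  turn:
    - [0,0,-0.038]
    - [0,0,-0.076]
    - [0,0,-0.114]
    - [0,0,-0.152]
    - [0,0,-0.19]

```text
t: 18.43
tcp_pos: [0.5309, -0.2104, 0.1651]
tool_rot: [0.427, 0.904, 0.001, -0.004]
force: [-0.0, -0.7, 0.1]
finger_gap: 0.375
gripper_force: 0.0
```

Emit:
apply_moves:
  claw: [-0.25,-0.25,-0.25,-0.25,-0.25]
  travel:
    - [0,0,0]
    - [0,0,0]
    - [0,0,0]
    - [0,0,0]
    - [0,0,0]
  turn:
    - [0,0,-0.038]
    - [0,0,-0.076]
    - [0,0,-0.114]
    - [0,0,-0.152]
    - [0,0,-0.19]

```text
t: 18.85
tcp_pos: [0.5342, -0.213, 0.1655]
tool_rot: [0.142, 0.99, 0.001, -0.001]
force: [-0.7, -0.4, -0.7]
finger_gap: 0.375
gripper_force: 0.0
```

Emit:
apply_moves:
  claw: [-0.25,-0.25,-0.25,-0.25,-0.25]
  travel:
    - [0,0,0]
    - [0,0,0]
    - [0,0,0]
    - [0,0,0]
    - [0,0,0]
  turn:
    - [0,0,-0.038]
    - [0,0,-0.076]
    - [0,0,-0.114]
    - [0,0,-0.12]
    - [0,0,-0.12]

```text
t: 19.27
tcp_pos: [0.5344, -0.2131, 0.1659]
tool_rot: [-0.042, 0.999, 0.001, -0.001]
force: [-0.0, 0.8, -0.4]
finger_gap: 0.375
gripper_force: 0.0
```

Emit:
apply_moves:
  claw: [-0.25,-0.25,-0.25,-0.25]
  travel:
    - [0,0,0]
    - [0,0,0]
    - [0,0,0]
    - [0,0,0]
  turn:
    - [0,0,0]
    - [0,0,0]
    - [0,0,0]
    - [0,0,0]

```text
t: 19.6
tcp_pos: [0.5349, -0.2134, 0.167]
tool_rot: [-0.043, 0.999, 0.0, -0.0]
force: [0.2, 0.1, 0.4]
finger_gap: 0.375
gripper_force: 0.0
```

```bash
python3 - <<'E'
from meas import *
to([.5338,-.2128,.057],5)
E
```

```text
t 19.6 tcp [ 0.5349 -0.2134  0.167 ] travel [0.00125 0.00085 0.13749] turn [ 3.0e-05 -4.0e-05 -5.8e-04] gap 0.375 F [0.2 0.1 0.4] g 0.0
```

Emit:
apply_moves:
  claw: [-0.25,-0.25,-0.25,-0.25,-0.25]
  travel:
    - [0.0012,0.0006,0.04]
    - [0.0012,0.0006,0.08]
    - [0.0012,0.0006,0.11]
    - [0.0012,0.0006,0.13]
    - [0.0012,0.0006,0.1375]
  turn:
    - [0,0,0]
    - [0,0,0]
    - [0,0,0]
    - [0,0,0]
    - [0,0,0]

```text
t: 20.02
tcp_pos: [0.5324, -0.2121, 0.0545]
tool_rot: [-0.043, 0.999, 0.001, -0.002]
force: [-0.3, -0.5, 0.5]
finger_gap: 0.376
gripper_force: 0.0
```

Emit:
apply_moves:
  claw: [-0.25,-0.25,-0.25,-0.25]
  travel:
    - [0,0,0]
    - [0,0,0]
    - [0,0,0]
    - [0,0,0]
  turn:
    - [0,0,0]
    - [0,0,0]
    - [0,0,0]
    - [0,0,0]

```text
t: 20.35
tcp_pos: [0.5349, -0.2136, 0.0585]
tool_rot: [-0.043, 0.999, -0.001, 0.001]
force: [0.5, 0.1, -0.3]
finger_gap: 0.371
gripper_force: 0.0
```

```bash
python3 - <<'E'
from meas import *
to([.5338,-.2129,.057],5)
s=snap('wrist');W=cloud(s)
fit('handle',W,(.4,-.23),(.65,-.19),.078,.087)
to([.5338,-.2129,.057],5)
E
```

```text
t 20.35 tcp [ 0.5349 -0.2136  0.0585] travel [0.00124 0.00098 0.00186] turn [-0.00057  0.00074 -0.00035] gap 0.371 F [ 0.5  0.1 -0.3] g 0.0
handle 11956 mean [ 0.5052 -0.2154  0.0832] rect [ 511.9 -209.6] [ 39.8 115.8] 88.3
t 20.4 tcp [ 0.5347 -0.2135  0.0584] travel [0.00111 0.00086 0.00177] turn [-0.00053  0.00068 -0.00035] gap 0.374 F [-0.2  0.1 -0.7] g 0.0
```

Emit:
apply_moves:
  claw: [-0.4,-0.5,-0.6,-0.7,-1]
  travel:
    - [0.0005,0.0005,0.001]
    - [0.0005,0.0005,0.001]
    - [0.0005,0.0005,0.001]
    - [0.0005,0.0005,0.001]
    - [0.0005,0.0005,0.001]
  turn:
    - [0,0,0]
    - [0,0,0]
    - [0,0,0]
    - [0,0,0]
    - [0,0,0]
  newtons: 20

```text
t: 20.82
tcp_pos: [0.5337, -0.2131, 0.0567]
tool_rot: [-0.043, 0.999, -0.0, 0.0]
force: [-1.0, -1.6, 2.9]
finger_gap: 0.182
gripper_force: 23.6
```

Emit:
apply_moves:
  claw: [-1,-1,-1,-1,-1]
  travel:
    - [0,0,0]
    - [0,0,0]
    - [0,0,0]
    - [0,0,0]
    - [0,0,0]
  turn:
    - [0,0,0]
    - [0,0,0]
    - [0,0,0]
    - [0,0,0]
    - [0,0,0]
  newtons: 60

```text
t: 21.23
tcp_pos: [0.5337, -0.2131, 0.0568]
tool_rot: [-0.043, 0.999, -0.0, 0.0]
force: [-1.9, -0.7, 5.3]
finger_gap: 0.171
gripper_force: 59.4
```

Emit:
apply_moves:
  claw: [-1,-1,-1,-1]
  travel:
    - [0,0,0]
    - [0,0,0]
    - [0,0,0]
    - [0,0,0]
  turn:
    - [0,0,0]
    - [0,0,0]
    - [0,0,0]
    - [0,0,0]
  newtons: 100

```text
t: 21.57
tcp_pos: [0.5338, -0.2131, 0.0569]
tool_rot: [-0.043, 0.999, -0.0, 0.0]
force: [-2.4, -1.7, 6.3]
finger_gap: 0.17
gripper_force: 97.8
```

Emit:
apply_moves:
  claw: [-1,-1,-1,-1,-1]
  travel:
    - [0,0,-0.001]
    - [0,0,-0.003]
    - [0,0,-0.006]
    - [0,0,-0.01]
    - [0,0,-0.015]
  turn:
    - [0,0,0]
    - [0,0,0]
    - [0,0,0]
    - [0,0,0]
    - [0,0,0]

```text
t: 21.98
tcp_pos: [0.5324, -0.2118, 0.0673]
tool_rot: [-0.043, 0.999, 0.001, -0.001]
force: [-1.5, -0.2, -6.1]
finger_gap: 0.168
gripper_force: 97.6
```

```bash
cat >> meas.py <<'E'
def tray(img=None):
    """tilt of the held tray from its top face, ball position relative to TCP"""
    s=snap('wrist',img);W=cloud(s);st=manip.sense();R=Ro.from_quat(st['tool_rot'])
    d=R.inv().apply(np.nan_to_num((W.reshape(-1,3)-st['tcp_pos']),nan=9))
    m=(d[:,2]>.030)&(d[:,2]<.043)&(abs(d[:,0])<.1)&(abs(d[:,1])<.063);p=W.reshape(-1,3)[m]
    for _ in range(3):
        A=np.c_[p[:,:2]-p[:,:2].mean(0),np.ones(len(p))];c=np.linalg.lstsq(A,p[:,2],rcond=None)[0];p=p[abs(A@c-p[:,2])<.0015]
    print('tray top',len(p),'slope',c[:2].round(4),'z',c[2].round(4))
    b=(d[:,2]<.028)&(d[:,2]>.010)&(d[:,1]>.02)&(d[:,1]<.06)&(abs(d[:,0])<.035)
    if b.sum(): print('ball tool',d[b].mean(0).round(4),b.sum())
    else: print('no ball seen')
    to(st['tcp_pos'],5,st)
E
python3 - <<'E'
from meas import *
tray()
E
```

```text
tray top 38989 slope [-0.0057  0.0046] z 0.0328
ball tool [0.008  0.0379 0.0181] 1526
t 22.03 tcp [ 0.5332 -0.2122  0.0684] travel [0. 0. 0.] turn [ 0.00024 -0.00024 -0.00029] gap 0.168 F [ 0.2 -0.1 -7.1] g 97.7
```

Tray held level (slope under 0.006) with the ball in place. Lift smoothly to about 10 cm.

Emit:
apply_moves:
  claw: [-1,-1,-1,-1,-1]
  travel:
    - [0,0,-0.005]
    - [0,0,-0.015]
    - [0,0,-0.028]
    - [0,0,-0.043]
    - [0,0,-0.058]
  turn:
    - [0,0,0]
    - [0,0,0]
    - [0,0,0]
    - [0,0,0]
    - [0,0,0]

```text
t: 22.45
tcp_pos: [0.5335, -0.2126, 0.116]
tool_rot: [-0.043, 0.999, -0.0, 0.0]
force: [0.0, 1.2, -7.1]
finger_gap: 0.163
gripper_force: 97.8
```

Emit:
apply_moves:
  claw: [-1,-1,-1,-1,-1]
  travel:
    - [0,0,-0.015]
    - [0,0,-0.028]
    - [0,0,-0.039]
    - [0,0,-0.047]
    - [0,0,-0.052]
  turn:
    - [0,0,0]
    - [0,0,0]
    - [0,0,0]
    - [0,0,0]
    - [0,0,0]

```text
t: 22.87
tcp_pos: [0.5337, -0.2128, 0.1575]
tool_rot: [-0.043, 0.999, -0.0, 0.001]
force: [0.2, -0.0, -7.4]
finger_gap: 0.164
gripper_force: 97.8
```

Emit:
apply_moves:
  claw: [-1,-1,-1,-1,-1]
  travel:
    - [0,0,0]
    - [0,0,0]
    - [0,0,0]
    - [0,0,0]
    - [0,0,0]
  turn:
    - [0,0,0]
    - [0,0,0]
    - [0,0,0]
    - [0,0,0]
    - [0,0,0]

```text
t: 23.28
tcp_pos: [0.5331, -0.2125, 0.1556]
tool_rot: [-0.043, 0.999, 0.0, -0.001]
force: [0.3, -0.4, -7.2]
finger_gap: 0.168
gripper_force: 97.8
```

```bash
python3 - <<'E'
from meas import *
tray(); to([.524,.2440,.157],5)
E
```

```text
tray top 39247 slope [-0.0039  0.0033] z 0.121
ball tool [0.0073 0.0373 0.0172] 1533
t 23.33 tcp [ 0.5332 -0.2125  0.1557] travel [0. 0. 0.] turn [ 0.00022 -0.00028 -0.00034] gap 0.165 F [-0.5  0.4 -7. ] g 97.8
t 23.33 tcp [ 0.5332 -0.2125  0.1557] travel [-0.03764  0.56949 -0.00127] turn [ 0.00022 -0.00028 -0.00034] gap 0.165 F [-0.5  0.4 -7. ] g 97.8
```

Emit:
apply_moves:
  claw: [-1,-1,-1,-1,-1]
  travel:
    - [-0.0003,0.004,0]
    - [-0.0008,0.012,0]
    - [-0.0016,0.024,0]
    - [-0.0026,0.04,0]
    - [-0.004,0.06,0]
  turn:
    - [0,0,0]
    - [0,0,0]
    - [0,0,0]
    - [0,0,0]
    - [0,0,0]

```text
t: 23.75
tcp_pos: [0.5324, -0.1636, 0.1563]
tool_rot: [-0.043, 0.999, 0.0, 0.0]
force: [-0.3, 0.9, -7.0]
finger_gap: 0.166
gripper_force: 97.8
```

Emit:
apply_moves:
  claw: [-1,-1,-1,-1,-1]
  travel:
    - [-0.0013,0.02,0]
    - [-0.0026,0.04,0]
    - [-0.004,0.06,0]
    - [-0.0053,0.08,0]
    - [-0.0066,0.1,0]
  turn:
    - [0,0,0]
    - [0,0,0]
    - [0,0,0]
    - [0,0,0]
    - [0,0,0]

```text
t: 24.17
tcp_pos: [0.5303, -0.0821, 0.1564]
tool_rot: [-0.043, 0.999, 0.0, -0.0]
force: [-0.1, -0.1, -5.6]
finger_gap: 0.165
gripper_force: 97.8
```

Emit:
apply_moves:
  claw: [-1,-1,-1,-1,-1]
  travel:
    - [-0.0013,0.02,0]
    - [-0.0026,0.04,0]
    - [-0.004,0.06,0]
    - [-0.0053,0.08,0]
    - [-0.0066,0.1,0]
  turn:
    - [0,0,0]
    - [0,0,0]
    - [0,0,0]
    - [0,0,0]
    - [0,0,0]

```text
t: 24.58
tcp_pos: [0.5285, -0.002, 0.1565]
tool_rot: [-0.044, 0.999, 0.0, -0.0]
force: [1.0, 0.2, -7.5]
finger_gap: 0.166
gripper_force: 97.8
```

Emit:
apply_moves:
  claw: [-1,-1,-1,-1,-1]
  travel:
    - [-0.0013,0.02,0]
    - [-0.0026,0.04,0]
    - [-0.004,0.06,0]
    - [-0.0053,0.08,0]
    - [-0.0066,0.1,0]
  turn:
    - [0,0,0]
    - [0,0,0]
    - [0,0,0]
    - [0,0,0]
    - [0,0,0]

```text
t: 25.0
tcp_pos: [0.5267, 0.0781, 0.1565]
tool_rot: [-0.044, 0.999, 0.0, -0.0]
force: [0.8, 0.1, -7.9]
finger_gap: 0.169
gripper_force: 97.8
```

Emit:
apply_moves:
  claw: [-1,-1,-1,-1,-1]
  travel:
    - [-0.0013,0.02,0]
    - [-0.0026,0.04,0]
    - [-0.004,0.06,0]
    - [-0.0053,0.08,0]
    - [-0.0066,0.1,0]
  turn:
    - [0,0,0]
    - [0,0,0]
    - [0,0,0]
    - [0,0,0]
    - [0,0,0]

```text
t: 25.42
tcp_pos: [0.5249, 0.1581, 0.1564]
tool_rot: [-0.044, 0.999, 0.0, -0.0]
force: [0.3, -0.8, -7.8]
finger_gap: 0.171
gripper_force: 97.8
```

Emit:
apply_moves:
  claw: [-1,-1,-1,-1,-1]
  travel:
    - [-0.0013,0.02,0]
    - [-0.0026,0.04,0]
    - [-0.0038,0.058,0]
    - [-0.0049,0.074,0]
    - [-0.0057,0.087,0]
  turn:
    - [0,0,0]
    - [0,0,0]
    - [0,0,0]
    - [0,0,0]
    - [0,0,0]

```text
t: 25.83
tcp_pos: [0.5236, 0.2278, 0.1563]
tool_rot: [-0.044, 0.999, 0.0, -0.0]
force: [-0.2, -0.7, -6.7]
finger_gap: 0.166
gripper_force: 97.8
```

Emit:
apply_moves:
  claw: [-1,-1,-1,-1,-1]
  travel:
    - [-0.0007,0.01,0]
    - [-0.0011,0.017,0]
    - [-0.0014,0.021,0]
    - [-0.0015,0.0225,0]
    - [-0.0015,0.0225,0]
  turn:
    - [0,0,0]
    - [0,0,0]
    - [0,0,0]
    - [0,0,0]
    - [0,0,0]

```text
t: 26.25
tcp_pos: [0.5242, 0.2437, 0.1562]
tool_rot: [-0.043, 0.999, -0.0, -0.0]
force: [-0.5, -1.1, -6.9]
finger_gap: 0.169
gripper_force: 97.8
```

Emit:
apply_moves:
  claw: [-1,-1,-1,-1,-1]
  travel:
    - [0,0,0]
    - [0,0,0]
    - [0,0,0]
    - [0,0,0]
    - [0,0,0]
  turn:
    - [0,0,0]
    - [0,0,0]
    - [0,0,0]
    - [0,0,0]
    - [0,0,0]

```text
t: 26.67
tcp_pos: [0.5243, 0.2436, 0.1563]
tool_rot: [-0.043, 0.999, -0.0, -0.0]
force: [-0.1, 0.8, -7.3]
finger_gap: 0.17
gripper_force: 97.8
```

```bash
python3 - <<'E'
from meas import *
tray('w8.png'); to([.524,.2440,.157],5)
s=snap('top');W=cloud(s);print(manip.sense()['qd'].round(3))
I=s['pixels'];m=(I.max(2)<60)&(abs(W[...,2])<.012);m[:160]=0;m[240:]=0;m[:,:175]=0;m[:,230:]=0
p=W[m];print(len(p),p.min(0),p.max(0))
E
```

```text
tray top 39214 slope [-0.0029  0.0023] z 0.1217
ball tool [0.0058 0.0321 0.0171] 1516
t 26.72 tcp [0.5243 0.2436 0.1563] travel [0. 0. 0.] turn [-2.0e-05 -2.0e-05 -4.5e-04] gap 0.163 F [-0.5 -0.9 -7.5] g 97.8
t 26.72 tcp [0.5243 0.2436 0.1563] travel [ 0.00029  0.00053 -0.00091] turn [-2.0e-05 -2.0e-05 -4.5e-04] gap 0.163 F [-0.5 -0.9 -7.5] g 97.8
[-0.    -0.002 -0.     0.003  0.001 -0.002]
132 [ 0.41616726  0.15418102 -0.00808449] [0.57578676 0.23917039 0.01157243]
```

View pics/w8.png

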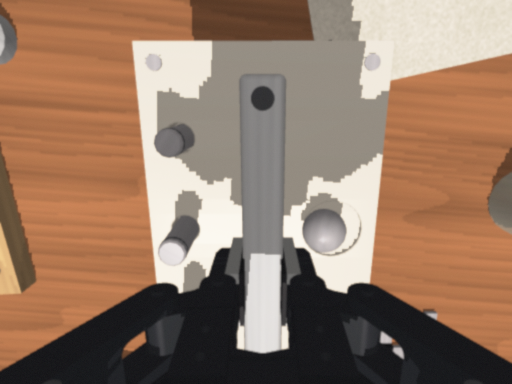

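Picture: the tray is held level with pins standing at (170,142) and (175,248) and the third hidden by the gripper. The ball is at (325,232), inside its pocket ring. The underside is about 100 mm up, over the mat centre measured earlier (0.524, 0.244), and the joints are at rest. Hand in.

```bash
python3 -c "
from station import manip
print(manip.sign_off())"
```

```text
the job is handed in; nothing more can be done
None
```

The job is handed in, with no verdict returned: the medium and long pins are at the bottom of their holes, and the tray is held level and still about 10 cm above the middle of the mat with the ball in its pocket.

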